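# Blank off an air outlet with a push-fit tube plug

### The job

Blank off the open outlet of the air manifold: lift the brass tube plug with the red grip out of the drill guide and push it straight down through the orange collar, by feel and without forcing it, until it has snapped home against the spring inside. Then give it a firm but measured pull upward to prove that the lock holds, and let go of it. Leave the two spare plugs, the hammer, the pot and the level where they are.

Things in the scene. Friction and masses are not known exactly. Their poses are not given: they have to be found in the camera images.
- plug: The plug to use: a brass tube plug, 80 g, 92 mm long, upright in a drill guide hole, tip 6 mm above the table. Origin: centre of its lower end face (plug_end); z up along the tube. From there up: conical nose 9 mm long (5 to 12 mm across), a 2 mm land 12 mm across (plug_land), a locking groove 10 mm long and 6 mm across, 12 mm tube up to 64 mm, the red grip from 64 to 92 mm.
- plug_grip (a point): Centre of the plug's red ribbed round grip, on the tube's axis, 78 mm above the tip. The grip is 22 mm across and 28 mm tall.
- guide: Silver aluminium drill guide block, fixed for the episode, 50 x 140 x 40 mm (x, y, z). Origin at the centre of its underside. Three holes in a row along its y axis, at -45, 0 and +45 mm, 14 mm across and 34 mm deep, hold the three plugs loosely, in any order.
- manifold: Aluminium air manifold block, fixed, 70 x 150 x 26 mm, origin at the centre of its underside. At +35 mm along its y axis stands the open push-fit outlet (black barrel 38 mm across, orange collar 32 mm across, top 80 mm above the table), at -35 mm the other outlet, shut by a grey cap, top 62 mm above the table. Pushing or pulling the plug with over 22 N does damage.
- outlet (a point): Centre of the open outlet's mouth, at the top of the orange collar; z up, the bore runs straight down. The collar is a funnel, 22 mm across at the top and 14 mm across 6 mm lower; below that the bore is 14 mm across. The lock's depth differs every time and cannot be seen: the plug locks with its tip somewhere between 22 and 44 mm below this point, and must be felt for.
- bore (a point): Point on the bore's axis 6 mm below the mouth, where the funnel ends; z up. Hidden below: three sprung catches that resist the plug with 3 to 7 N, then snap into its groove, and under them a sprung seal: about 5 N where the lock closes, 3 N more per further mm, solid 2 mm further on. A push of 10 to 16 N seats the plug. Pulled, a locked plug yields springily by 2 mm at most, then is solid.
- spare_blue: Spare plug of the same size and shape, steel with a blue grip, in another hole of the drill guide. Leave it there. Origin at its lower tip.
- spare_white: Spare plug of the same size and shape, steel with a white grip, in another hole of the drill guide. Leave it there. Origin at its lower tip.
- hammer: Black nylon hammer lying at the far side of the table, handle along its x axis. Leave it.
- pot: Grey silicone bumper pot, 72 mm across and 50 mm tall, on the left. Origin at the centre of its underside. Leave it.
- level: Yellow spirit level bar, 160 x 22 x 40 mm, on the right. Origin at the centre of its underside. Leave it.
Not all that is in view belongs to the job. What is shaped like the manifold but pink is not meant.

How it is judged:
By the outcome, as a careful person would: the job done as asked, in the order asked, and still so for the second after the job is handed in, with the robot touching nothing.
It also fails if it takes over 54 s, if anything falls off the work surface, if the arm or the gripper's body presses on something with over 40 N, if the wrist force passes 120 N, or if a joint passes its speed limit or range.

### The arm

A 6-joint arm with a two-finger parallel gripper is mounted at the origin on the work surface. World frame = base frame: x ahead of the robot, y to its left, z up, the work surface at z = 0. Lengths are in mm, angles in rad, forces in N, time in s.
With the tool pointing down it reaches from about 275 to 1000 mm from the base axis. Payload 8.4 kg.
Tool frame: the origin (TCP) lies at the very end of the fingers, on their centre line; the grasp point (between the pads) lies 19 mm behind it; z points along the fingers, x is the direction in which the jaws open and shut, and the axes are right-handed (so a half turn about z gives the same grasp; the last joint's range is limited). The gripper opens to 85 mm and grips with 20 to 120 N. Pads are 22 mm wide; open, the fingers measure 114 mm over their backs; the gripper's body (76 mm by 85 mm) begins 54 mm behind the grasp point. The pads swing forward as they close: fully open they stand 13 mm farther back than shut.
Start: joints at [1.227, 0.353, 1.633, -0, 1.155, -0.002], TCP at [209.488, 588.848, 231.281] pointing down, gripper open.
Joint ranges: [-2.63, 2.63], [-0.92, 2.1], [0.06, 2.66], [-1.3, 4.44], [0, 2.69], [-3.02, 3.02]. Speed limits (rad/s): [2.22, 2.22, 2.79, 3.14, 3.14, 3.14].

### API

Orientations are given as [roll, pitch, yaw] about the fixed x, y, z axes, in that order (R = Rz(yaw) Ry(pitch) Rx(roll)).
In Python, from rig import r gives the robot as it stands. The module is installed in compiled form; this text tells all that it offers.
- The arm moves only by the tool apply_moves, never from a script. Its argument "targets" is a list that holds one entry, the list of rows, each a list of 7 numbers: the gripper's target within -1 to 1 (fully open at 1, half-way at 0, shut at -1), then the shift along the tool's x, y, z in cm, then the turn, a rotation vector about the tool's x, y, z in degrees. A call has 1 to 8 rows; each row is the pose to reach, as a shift and turn from the pose measured when the call began, along the tool's axes at that moment; what a row does not reach only later rows make up. A row lasts 1/10 s, in which the tool goes at most 50 mm and 8.59 degrees, less where a joint would pass 70% of its speed; a pose out of reach is approached as far as the arm can. A call with a gripper value outside its range is refused whole. The fingers move at their own pace and stop on an object; "newtons" is the grip in N (left out, the last holds). Time passes only in rows, so rows that repeat a pose let the fingers close. It gives the time, the measured TCP pose, the force and the opening at its end, in the units of the state.
- r.sense(): the state, without advancing time (a new reading comes with each control period).
- r.grab_frame(name): name is "side" or "top"; returns a dict with "pixels" (400x640x3 uint8, red, green, blue), "fov_y" (degrees; the focal length in pixels is half the picture's height over the tangent of half this angle, whatever the lens; pixels are square), "cx", "cy" (the principal point, pixels), "R" (3x3) and "t" (3): a world point X has camera coordinates R X + t. Camera axes: x right, y down, z forward; pixel columns grow to the right and rows downward; lengths in mm; the calibration is good to about 2 mm. A picture is of the moment at which its call begins. There is no depth.
- r.sign_off(): hands the job in, once; it reports no verdict.
The state is a dict: "clock": time; "qpos": joint angles; "qvel": joint speeds; "joint_efforts": joint torques, N m; "eef_pos": TCP position; "tcp_rot": TCP orientation; "contact_force": force on the tool from outside, world axes, zero at the start; "wrist_torque": the same for the moment, N m; "opening": opening from 0.0 (shut) to 1.0 (fully open).
Only numpy, scipy, OpenCV 4.12 (cv2) and the standard library are available. Lean on these libraries where they do the work, as an engineer would, in place of code of your own. Each camera call takes 0.05 s, during which the arm holds its last target. There are 200 camera calls.

## Working session

There is one attempt and no reset: what is moved stays moved. The work goes in short steps, Python scripts to look and compute and a tool call to move; the robot and the scene stay as the last step left them, time stands still between calls to the robot, and variables do not carry over. Pictures are saved under pics/ and viewed, about 8 in all and at most 12, crops included, and the job is handed in when it is done.

Besides the shell and the picture viewer there is one more tool, called after ">>>" as name(argument=value, ...) on one line, values as JSON. apply_moves: Moves the arm, as the interface text tells. Its arguments: {"type":"object","properties":{"targets":{"type":"array"},"newtons":{"type":"number"}},"required":["targets"]}

```bash
mkdir -p pics
cat > h.py <<'E'
import numpy as np, cv2
from rig import r
def K(f):
    h,w=f["pixels"].shape[:2]; fl=h/2/np.tan(np.radians(f["fov_y"])/2); return fl
def ray(f,u,v):
    d=np.array([(u-f["cx"])/K(f),(v-f["cy"])/K(f),1.]); R=np.array(f["R"]);t=np.array(f["t"])
    return -R.T@t, R.T@d
def onz(f,u,v,z):
    c,d=ray(f,u,v); return c+d*(z-c[2])/d[2]
def proj(f,X):
    p=np.array(f["R"])@np.array(X,float)+np.array(f["t"]); return p[:2]/p[2]*K(f)+[f["cx"],f["cy"]]
def tri(f1,p1,f2,p2):
    c1,d1=ray(f1,*p1);c2,d2=ray(f2,*p2)
    s=np.linalg.lstsq(np.c_[d1,-d2],c2-c1,rcond=None)[0]
    a=c1+s[0]*d1;b=c2+s[1]*d2; return (a+b)/2,np.linalg.norm(a-b)
def save(n,im,s=1): cv2.imwrite(f"pics/{n}.png",cv2.cvtColor(cv2.resize(im,None,fx=s,fy=s,interpolation=cv2.INTER_CUBIC),cv2.COLOR_RGB2BGR))
E
python3 - <<'E'
from h import *; import pickle
s=r.sense(); print(s)
F={n:r.grab_frame(n) for n in("side","top")}
pickle.dump(F,open("F0.pkl","wb"))
for n,f in F.items(): save(n+"0",f["pixels"],1.25); print(n,K(f),f["cx"],f["cy"],np.round(-np.array(f["R"]).T@f["t"]),np.round(f["R"],2).tolist())
E
```

```text
{'clock': 0.0, 'qpos': array([ 1.22659878e+00,  3.53613327e-01,  1.63410645e+00, -2.20821618e-05,
        1.15519412e+00, -2.38069768e-03]), 'qvel': array([ 6.01114995e-04, -1.43979036e-04,  3.64310264e-04,  1.34928495e-03,
       -9.13964582e-05, -2.23630550e-04]), 'joint_efforts': array([ 5.05125299e-04, -6.05272794e+01, -3.42066193e+01, -3.86557474e-05,
        9.43991763e-03,  1.59151489e-05]), 'eef_pos': array([209.34107384, 588.4149764 , 230.59526903]), 'tcp_rot': array([3.14157561e+00, 1.32128356e-03, 1.22898840e+00]), 'contact_force': array([ 0.36495977, -0.15541338,  0.0688417 ]), 'wrist_torque': array([-0.02357974, -0.02064725,  0.00185159]), 'opening': 1.0001136484205166}
side 464.82356640051995 324.70429768148966 194.1358807671476 [-161. -673. 1225.] [[0.7, -0.72, -0.01], [-0.56, -0.53, -0.64], [0.45, 0.45, -0.77]]
top 397.238774711473 316.678356444651 196.6504514736131 [ 372.  -17. 1376.] [[-0.02, -1.0, -0.02], [-1.0, 0.02, -0.1], [0.1, 0.02, -1.0]]
```

View pics/side0.png

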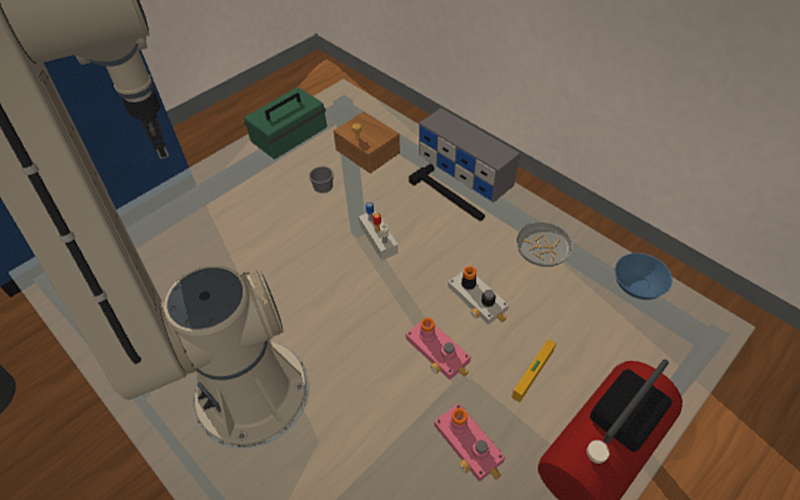

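View pics/top0.png

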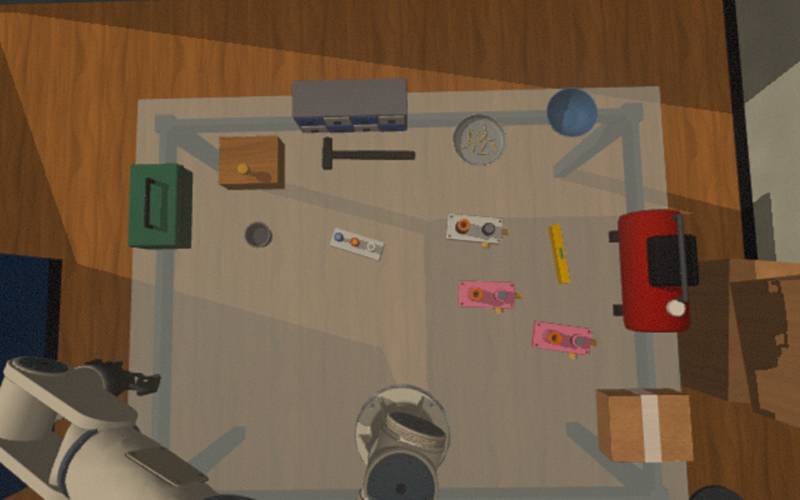

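Side view: guide at about (378,232), with blue, red and white grips at (370,208), (376,218), (384,232). The silver manifold is at (478,295), its orange collar at (470,272).
Top view: red grip (355,242), silver manifold's collar (463,226).

Possible mix-ups (top view):
- **Plug:** red grip (355,242), blue grip (339,237), white grip (371,246). I choose red.
- **Collar:** silver manifold (463,226), pink blocks (476,294) and (553,337). I choose the silver one.

```bash
cat > m.py <<'E'
from h import *; import pickle
F=pickle.load(open("F0.pkl","rb")); S,T=F["side"],F["top"]
def blobs(f,box,lo,hi,lo2=None,hi2=None,amin=8):
    u0,v0,u1,v1=box; im=cv2.cvtColor(f["pixels"][v0:v1,u0:u1],cv2.COLOR_RGB2HSV)
    m=cv2.inRange(im,lo,hi)
    if lo2: m|=cv2.inRange(im,lo2,hi2)
    n,l,st,c=cv2.connectedComponentsWithStats(m)
    return [(np.round(c[i]+[u0,v0],2).tolist(),st[i][:5].tolist()) for i in range(1,n) if st[i][4]>=amin]
bs=(270,150,420,265); bt=(255,160,420,220)
for nm,f,b in(("side",S,bs),("top",T,bt)):
    print(nm,"red/orange",blobs(f,b,(0,140,60),(14,255,255),(172,140,60),(180,255,255)))
    print(nm,"blue",blobs(f,b,(100,100,40),(125,255,255)))
a=S["pixels"][150:265,270:420]; b=T["pixels"][160:220,255:420]
a=cv2.resize(a,(750,575),interpolation=cv2.INTER_CUBIC)
save("cs",a); save("ct",b,4.8)
E
python3 m.py
```

```text
side red/orange [([301.1, 175.47], [28, 21, 7, 10, 49]), ([375.46, 217.9], [101, 63, 10, 11, 92]), ([341.58, 259.2], [66, 104, 12, 11, 96])]
side blue [([387.9, 153.31], [109, 0, 15, 10, 83]), ([295.46, 166.73], [22, 12, 7, 9, 41])]
top red/orange [([370.48, 179.83], [111, 15, 10, 10, 65]), ([283.64, 193.68], [25, 31, 7, 6, 22])]
top blue []
```

View pics/cs.png

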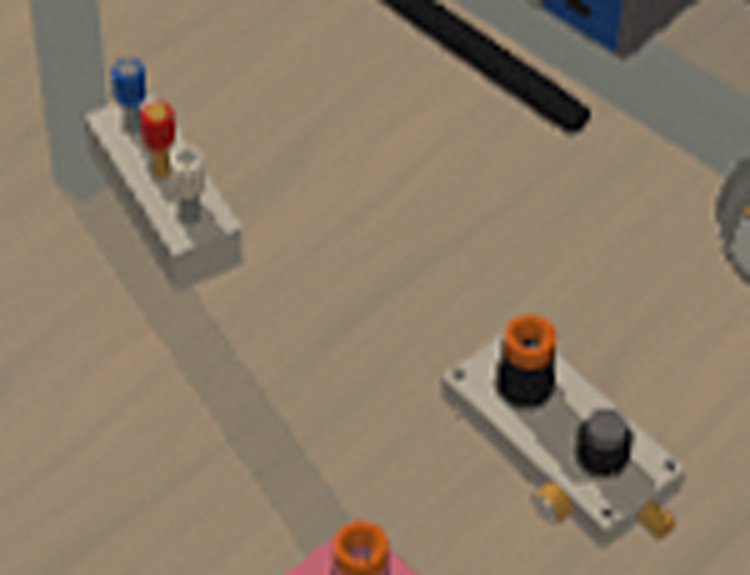

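View pics/ct.png

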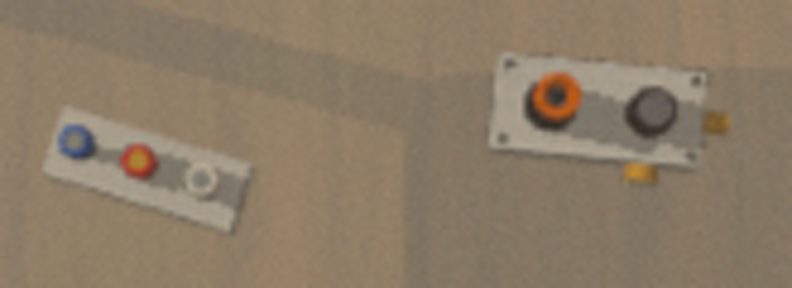

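The crops confirm it: the red grip, with a brass tube, stands in the middle hole between blue and white. The orange collar is on the silver manifold, with the grey cap at its other end.

```bash
cat >> m.py <<'E'
print("---")
c=lambda p:(270+p[0]/5-.4,150+p[1]/5-.4)   # side crop
d=lambda p:(255+p[0]/4.8-.4,160+p[1]/4.8-.4)
for nm,ps,pt,z in(("blue",(130,68),(76,142),98),("red",(157,110),(139,160),98),("white",(187,158),(202,180),98),("collar",(530,331),(556,97),80),("cap",(606,428),(653,110),62)):
    X,e=tri(S,c(ps),T,d(pt)); print(nm,"tri",X.round(1),round(e,1),"side",onz(S,*c(ps),z)[:2].round(1),"top",onz(T,*d(pt),z)[:2].round(1))
for nm,ps in(("guide",[(64,106),(252,163),(232,234),(43,173)]),("manif",[(497,53),(708,72),(695,168),(489,148)])):
    print(nm,[onz(T,*d(p),40 if nm=="guide" else 26)[:2].round(1).tolist() for p in ps])
E
python3 m.py | sed 1,/---/d
```

```text
blue tri [526.7 156.7  95.3] 5.0 side [527.  153.1] top [524.4 157.9]
red tri [512.6 114.5  96.7] 3.1 side [513.1 112.7] top [511.3 115.3]
white tri [498.5  72.2  93.7] 3.2 side [497.3  68.4] top [496.9  72.9]
collar tri [ 553.3 -171.1   77.5] 6.0 side [ 554.3 -174. ] top [ 550.7 -168.8]
cap tri [ 546.  -241.1   50.5] 4.8 side [ 541.1 -246.7] top [ 542.7 -237.6]
guide [[557.2, 174.2], [513.8, 41.6], [464.0, 56.4], [509.8, 189.4]]
manif [[590.7, -134.1], [573.8, -283.6], [505.3, -271.7], [522.6, -126.5]]
```

```bash
cat > go.py <<'E'
import sys; from h import *
from scipy.spatial.transform import Rotation as Ro
def row(X,yaw):
    s=r.sense(); R0=Ro.from_euler("xyz",s["tcp_rot"]); R1=Ro.from_euler("xyz",[np.pi,0,yaw])
    return np.r_[R0.inv().apply(np.array(X)-s["eef_pos"])/10,(R0.inv()*R1).as_rotvec(degrees=True)].round(2)
if __name__=="__main__":
    a=list(map(float,sys.argv[1:])); print(row(a[:3],a[3]).tolist())
E
python3 go.py 512 114.5 170 -0.32
```

```text
[-34.5, 44.4, 6.11, 0.05, 0.05, 88.75]
```

>>> apply_moves(targets=[[[1,-34.5,44.4,6.1,0,0,88.75],[1,-34.5,44.4,6.1,0,0,88.75],[1,-34.5,44.4,6.1,0,0,88.75],[1,-34.5,44.4,6.1,0,0,88.75],[1,-34.5,44.4,6.1,0,0,88.75],[1,-34.5,44.4,6.1,0,0,88.75],[1,-34.5,44.4,6.1,0,0,88.75],[1,-34.5,44.4,6.1,0,0,88.75]]], newtons=40)

```text
clock: 0.9
eef_pos: [423.9, 251.7, 187.8]
tcp_rot: [3.141, 0.0, 0.023]
contact_force: [0.5, -0.3, -0.3]
opening: 1.0
```

```bash
python3 go.py 512 114.5 170 -0.32
```

```text
[8.49, 13.92, 1.79, 0.06, -0.0, 19.65]
```

>>> apply_moves(targets=[[[1,8.5,13.9,1.8,0,0,19.65],[1,8.5,13.9,1.8,0,0,19.65],[1,8.5,13.9,1.8,0,0,19.65],[1,8.5,13.9,1.8,0,0,19.65],[1,8.5,13.9,1.8,0,0,19.65],[1,8.5,13.9,1.8,0,0,19.65]]])

```text
clock: 1.5
eef_pos: [511.5, 114.9, 169.6]
tcp_rot: [3.14, 0.001, -0.32]
contact_force: [-0.7, 0.1, -0.3]
opening: 1.0
```

```bash
python3 - <<'E'
from h import *; import pickle
s=r.sense(); print(s["eef_pos"],s["tcp_rot"],s["contact_force"])
F={n:r.grab_frame(n) for n in("side","top")}; pickle.dump(F,open("F1.pkl","wb"))
a=F["side"]["pixels"][110:210,250:350]; b=F["top"]["pixels"][150:230,240:340]
x=cv2.resize(a,(400,400),interpolation=2);y=cv2.resize(b,(400,320),interpolation=2)
save("g1",np.hstack([x,np.vstack([y,np.zeros((80,400,3),np.uint8)])]))
for n,o in(("side",(250,110)),("top",(240,150))): print(n,[((proj(F[n],p)-o)*4).round(0) for p in(s["eef_pos"],[512,114.5,98])])
E
python3 go.py 512 114.5 64 -0.32
```

```text
[511.48843273 114.93724243 169.62609205] [ 3.14049038e+00  9.24099048e-04 -3.20401596e-01] [-0.74316777  0.07352812 -0.29913915]
side [array([196., 185.]), array([202., 246.])]
top [array([165., 162.]), array([175., 171.])]
[0.11, 0.09, 10.59, 0.05, 0.02, 0.09]
```

View pics/g1.png

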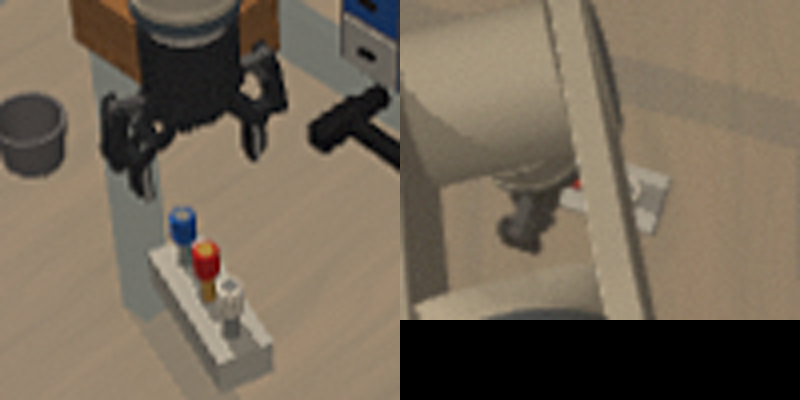

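The side view shows the open jaws centred over the red grip at (205,250), one finger on each side across the row. The blue and white plugs are clear. The top view is blocked by the arm. I'll go down and close.

>>> apply_moves(targets=[[[1,0.1,0.1,4,0,0,0],[1,0.1,0.1,8,0,0,0],[1,0.1,0.1,10.5,0,0,0],[1,0.1,0.1,10.5,0,0,0],[0,0.1,0.1,10.5,0,0,0],[-0.4,0.1,0.1,10.5,0,0,0],[-0.4,0.1,0.1,10.5,0,0,0],[-0.4,0.1,0.1,10.5,0,0,0]]])

```text
clock: 2.4
eef_pos: [512.7, 114.7, 66.1]
tcp_rot: [-3.141, -0.001, -0.318]
contact_force: [-0.5, -0.2, -0.3]
opening: 0.331
```

>>> apply_moves(targets=[[[-0.5,0,0,0.1,0,0,0],[-0.6,0,0,0.1,0,0,0],[-1,0,0,0.1,0,0,0],[-1,0,0,0.1,0,0,0],[-1,0,0,0.1,0,0,0],[-1,0,0,0.1,0,0,0]]], newtons=40)

```text
clock: 3.0
eef_pos: [512.7, 114.8, 65.8]
tcp_rot: [-3.141, -0.002, -0.319]
contact_force: [-2.1, 0.2, 8.3]
opening: 0.244
```

Run:
```python
from h import *
s=r.sense(); print(s["eef_pos"],s["tcp_rot"],s["contact_force"],s["wrist_torque"],s["opening"])
```

```text
[512.74250497 114.75835184  65.83490781] [-3.14107633e+00 -1.57561429e-03 -3.18722458e-01] [-2.10614592  0.23618895  8.28656326] [0.09485252 0.61048291 0.03982326] 0.24384333924926072
```

>>> apply_moves(targets=[[[-1,0,0,-1,0,0,0],[-1,0,0,-2.5,0,0,0],[-1,0,0,-4,0,0,0],[-1,0,0,-7,0,0,0],[-1,0,0,-11,0,0,0],[-1,0,0,-11.5,0,0,0],[-1,0,0,-11.5,0,0,0]]], newtons=60)

```text
clock: 3.7
eef_pos: [513.5, 114.9, 182.5]
tcp_rot: [-3.139, -0.005, -0.319]
contact_force: [0.0, -0.1, -1.7]
opening: 0.242
```

```bash
python3 - <<'E'
from h import *
s=r.sense(); print(s["eef_pos"],s["tcp_rot"],s["contact_force"],s["wrist_torque"],s["opening"])
E
python3 go.py 552 -170 180 -0.32
```

```text
[513.47638894 114.88026274 182.52046182] [-3.13931244 -0.00457112 -0.31887377] [ 0.0245177  -0.06993171 -1.67025415] [-0.00515221 -0.01605519 -0.02082804] 0.24224222496848435
[12.59, 25.84, 0.25, -0.13, -0.26, 0.06]
```

>>> apply_moves(targets=[[[-1,2,4,0.2,0,-0.2,0],[-1,4,8.3,0.2,0,-0.2,0],[-1,6,12.4,0.2,0,-0.2,0],[-1,8.2,16.8,0.2,0,-0.2,0],[-1,10.4,21.3,0.2,0,-0.2,0],[-1,12,24.6,0.2,0,-0.2,0],[-1,12.6,25.8,0.2,0,-0.2,0],[-1,12.6,25.8,0.2,0,-0.2,0]]])

```text
clock: 4.5
eef_pos: [551.5, -170.9, 179.1]
tcp_rot: [-3.139, 0.001, -0.321]
contact_force: [0.1, -1.0, -0.9]
opening: 0.244
```

Run:
```python
from h import *; import pickle
s=r.sense(); print(s["eef_pos"],s["tcp_rot"],s["contact_force"])
F={n:r.grab_frame(n) for n in("side","top")}; pickle.dump(F,open("F2.pkl","wb"))
a=F["side"]["pixels"][150:250,330:430]; b=F["top"]["pixels"][140:220,320:420]
x=cv2.resize(a,(400,400),interpolation=2);y=cv2.resize(b,(400,320),interpolation=2)
save("g2",np.hstack([x,np.vstack([y,np.zeros((80,400,3),np.uint8)])]))
e=s["eef_pos"]
for n,o in(("side",(330,150)),("top",(320,140))): print(n,[((proj(F[n],p)-o)*4).round(0) for p in(e,e-[0,0,60],[552,-170,80])])
```

```text
[ 551.52608357 -170.88145843  179.05809821] [-3.13938984e+00  9.80884143e-04 -3.21401169e-01] [ 0.13034785 -0.97929064 -0.94387705]
side [array([186., 181.]), array([181., 232.]), array([177., 262.])]
top [array([219., 140.]), array([210., 151.]), array([203., 158.])]
```

View pics/g2.png

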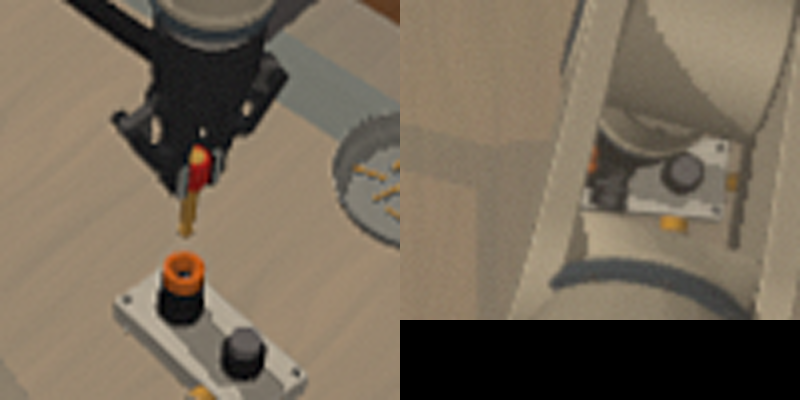

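Side crop: the plug is held at (198,165) with its tip at (186,236), above the collar mouth at (183,267). It looks slightly tilted, so I'll measure its axis against a true vertical.

Run:
```python
from h import *; import pickle
f=pickle.load(open("F2.pkl","rb"))["side"]
a=f["pixels"][180:225,360:400]
x=cv2.resize(a,(533,600),interpolation=cv2.INTER_CUBIC); k=600/45
e=np.array([551.5,-170.9,179.1])
pt=lambda p:tuple(int(v) for v in (proj(f,p)-[360,180]+.5)*k)
for c in(-11,11):
  pass
cv2.line(x,pt(e+[0,0,33]),pt(e-[0,0,60]),(0,255,0),1)
cv2.circle(x,pt([552,-170,80]),4,(0,255,255),-1)
save("g3",x)
print(pt(e+[0,0,33]),pt(e-[0,0,60]),pt(e+[0,0,5]),pt([552,-170,80]))
```

```text
(239, 112) (208, 379) (229, 195) (195, 480)
```

View pics/g3.png

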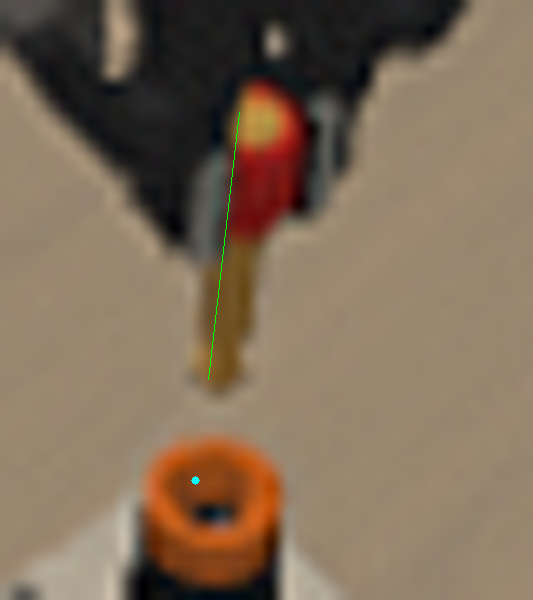

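Tilt is about 1°, within the noise. Compared with the collar, the tip needs about 1 mm more in x. I'll go down to just above the mouth.

```bash
python3 go.py 553 -171 142 -0.32
```

```text
[0.23, 0.19, 3.74, -0.16, 0.07, 0.04]
```

>>> apply_moves(targets=[[[-1,0.15,0.05,1,-0.15,0,0],[-1,0.15,0.05,2,-0.15,0,0],[-1,0.15,0.05,3,-0.15,0,0],[-1,0.15,0.05,3.7,-0.15,0,0],[-1,0.15,0.05,3.7,-0.15,0,0],[-1,0.15,0.05,3.7,-0.15,0,0]]])

```text
clock: 5.2
eef_pos: [552.7, -169.4, 142.3]
tcp_rot: [-3.141, 0.001, -0.319]
contact_force: [-0.0, -0.7, -0.5]
opening: 0.238
```

```bash
cat > s.py <<'E'
from h import *
s=r.sense(); y=s["tcp_rot"][2]; f=s["contact_force"]
print("t",round(s["clock"],2),"pos",s["eef_pos"].round(2),"F",f.round(2),"ftool xy",round(f[0]*np.cos(y)+f[1]*np.sin(y),2),round(f[0]*np.sin(y)-f[1]*np.cos(y),2),"M",s["wrist_torque"].round(3),"op",round(s["opening"],3), "rot",s["tcp_rot"].round(4))
E
python3 s.py;python3 s.py
```

```text
t 5.2 pos [ 552.75 -169.36  142.31] F [-0.03 -0.65 -0.54] ftool xy 0.18 0.63 M [-0.014  0.069  0.008] op 0.238 rot [-3.1415e+00  1.4000e-03 -3.1920e-01]
t 5.2 pos [ 552.75 -169.36  142.31] F [-0.03 -0.65 -0.54] ftool xy 0.18 0.63 M [-0.014  0.069  0.008] op 0.238 rot [-3.1415e+00  1.4000e-03 -3.1920e-01]
```

>>> apply_moves(targets=[[[-1,0,0.1,0.2,0,0,0],[-1,0,0.1,0.4,0,0,0],[-1,0,0.1,0.5,0,0,0],[-1,0,0.1,0.5,0,0,0]]])

```text
clock: 5.6
eef_pos: [552.3, -170.3, 137.2]
tcp_rot: [-3.141, 0.002, -0.319]
contact_force: [-0.4, 0.0, -0.3]
opening: 0.239
```

```bash
python3 s.py
```

```text
t 5.6 pos [ 552.29 -170.33  137.21] F [-0.42  0.05 -0.35] ftool xy -0.41 0.09 M [ 0.043  0.034 -0.007] op 0.239 rot [-3.1415e+00  1.6000e-03 -3.1920e-01]
```

>>> apply_moves(targets=[[[-1,0,0,0.1,0,0,0],[-1,0,0,0.2,0,0,0],[-1,0,0,0.3,0,0,0],[-1,0,0,0.3,0,0,0]]])

```text
clock: 6.0
eef_pos: [552.2, -170.3, 134.1]
tcp_rot: [-3.141, 0.002, -0.319]
contact_force: [-0.2, -0.6, -0.6]
opening: 0.239
```

```bash
python3 s.py
```

```text
t 6.0 pos [ 552.22 -170.29  134.06] F [-0.21 -0.56 -0.57] ftool xy -0.03 0.6 M [ 0.017  0.056 -0.023] op 0.239 rot [-3.1414e+00  1.8000e-03 -3.1920e-01]
```

>>> apply_moves(targets=[[[-1,0,0,0.1,0,0,0],[-1,0,0,0.2,0,0,0],[-1,0,0,0.3,0,0,0],[-1,0,0,0.4,0,0,0],[-1,0,0,0.4,0,0,0]]])

```text
clock: 6.5
eef_pos: [552.1, -170.2, 129.9]
tcp_rot: [-3.141, 0.002, -0.319]
contact_force: [0.2, 0.1, -1.3]
opening: 0.24
```

```bash
python3 s.py
```

```text
t 6.5 pos [ 552.09 -170.25  129.87] F [ 0.21  0.06 -1.31] ftool xy 0.18 -0.12 M [ 0.005 -0.027  0.037] op 0.24 rot [-3.1415e+00  2.1000e-03 -3.1920e-01]
```

>>> apply_moves(targets=[[[-1,0,0,0.1,0,0,0],[-1,0,0,0.2,0,0,0],[-1,0,0,0.3,0,0,0],[-1,0,0,0.4,0,0,0],[-1,0,0,0.4,0,0,0]]])

```text
clock: 7.0
eef_pos: [552.4, -170.5, 125.9]
tcp_rot: [3.141, 0.001, -0.319]
contact_force: [2.1, -0.6, -0.7]
opening: 0.237
```

```bash
python3 s.py
```

```text
t 7.0 pos [ 552.39 -170.48  125.91] F [ 2.05 -0.56 -0.67] ftool xy 2.13 -0.11 M [-0.319 -0.199  0.024] op 0.237 rot [ 3.1415e+00  1.4000e-03 -3.1910e-01]
```

Contact pushes the plug toward tool +x (2 N), so I'll yield 0.5 mm that way.

>>> apply_moves(targets=[[[-1,0.05,0,0,0,0,0],[-1,0.05,0,0.1,0,0,0],[-1,0.05,0,0.2,0,0,0],[-1,0.05,0,0.2,0,0,0]]])

```text
clock: 7.4
eef_pos: [552.8, -170.7, 123.7]
tcp_rot: [3.141, 0.001, -0.319]
contact_force: [1.1, -1.1, -1.3]
opening: 0.238
```

```bash
python3 s.py
```

```text
t 7.4 pos [ 552.84 -170.75  123.74] F [ 1.13 -1.07 -1.25] ftool xy 1.41 0.66 M [-0.356 -0.161 -0.009] op 0.238 rot [ 3.1414e+00  1.4000e-03 -3.1910e-01]
```

>>> apply_moves(targets=[[[-1,0.04,0.04,0,0,0,0],[-1,0.04,0.04,0.1,0,0,0],[-1,0.04,0.04,0.2,0,0,0],[-1,0.04,0.04,0.3,0,0,0],[-1,0.04,0.04,0.3,0,0,0]]])

```text
clock: 7.9
eef_pos: [553.1, -171.3, 120.6]
tcp_rot: [3.141, 0.001, -0.319]
contact_force: [1.0, 0.1, -0.5]
opening: 0.238
```

```bash
python3 s.py
```

```text
t 7.9 pos [ 553.09 -171.28  120.59] F [ 1.03  0.07 -0.49] ftool xy 0.95 -0.39 M [-0.177 -0.081  0.043] op 0.238 rot [ 3.1413e+00  1.4000e-03 -3.1910e-01]
```

>>> apply_moves(targets=[[[-1,0.03,0,0.1,0,0,0],[-1,0.03,0,0.2,0,0,0],[-1,0.03,0,0.2,0,0,0]]])

```text
clock: 8.2
eef_pos: [553.4, -171.4, 118.5]
tcp_rot: [3.141, 0.001, -0.319]
contact_force: [-1.1, -1.7, -0.3]
opening: 0.24
```

```bash
python3 s.py
```

```text
t 8.2 pos [ 553.35 -171.41  118.55] F [-1.05 -1.65 -0.32] ftool xy -0.48 1.9 M [-0.191  0.054 -0.025] op 0.24 rot [ 3.1412e+00  1.4000e-03 -3.1910e-01]
```

>>> apply_moves(targets=[[[-1,0,0.03,0.1,0,0,0],[-1,0,0.03,0.2,0,0,0],[-1,0,0.03,0.2,0,0,0]]])

```text
clock: 8.5
eef_pos: [553.4, -171.7, 116.6]
tcp_rot: [3.141, 0.001, -0.319]
contact_force: [-0.1, -0.1, 1.2]
opening: 0.239
```

```bash
python3 s.py
```

```text
t 8.5 pos [ 553.4  -171.7   116.56] F [-0.07 -0.09  1.22] ftool xy -0.04 0.11 M [-0.12  -0.034  0.034] op 0.239 rot [ 3.1413e+00  1.1000e-03 -3.1910e-01]
```

Upward resistance is beginning. I'll keep to 2 mm steps.

>>> apply_moves(targets=[[[-1,0,0,0.1,0,0,0],[-1,0,0,0.2,0,0,0],[-1,0,0,0.2,0,0,0]]])

```text
clock: 8.8
eef_pos: [553.5, -171.7, 114.5]
tcp_rot: [3.141, 0.001, -0.319]
contact_force: [0.7, 0.4, 1.7]
opening: 0.241
```

```bash
python3 s.py
```

```text
t 8.8 pos [ 553.46 -171.68  114.49] F [0.7  0.43 1.71] ftool xy 0.54 -0.63 M [-0.137 -0.138  0.03 ] op 0.241 rot [ 3.1413e+00  9.0000e-04 -3.1910e-01]
```

>>> apply_moves(targets=[[[-1,0,0,0.1,0,0,0],[-1,0,0,0.2,0,0,0],[-1,0,0,0.2,0,0,0]]])

```text
clock: 9.1
eef_pos: [553.3, -171.6, 112.1]
tcp_rot: [3.141, 0.001, -0.319]
contact_force: [1.6, -0.6, -0.3]
opening: 0.236
```

```bash
python3 s.py
```

```text
t 9.1 pos [ 553.29 -171.63  112.08] F [ 1.56 -0.64 -0.3 ] ftool xy 1.68 0.12 M [-0.102 -0.164 -0.029] op 0.236 rot [ 3.1413e+00  1.3000e-03 -3.1910e-01]
```

>>> apply_moves(targets=[[[-1,0.03,0,0.1,0,0,0],[-1,0.03,0,0.1,0,0,0]]])

```text
clock: 9.3
eef_pos: [553.4, -171.7, 110.7]
tcp_rot: [3.141, 0.002, -0.319]
contact_force: [-0.4, -0.7, 0.3]
opening: 0.239
```

```bash
python3 s.py
```

```text
t 9.3 pos [ 553.41 -171.65  110.75] F [-0.44 -0.67  0.26] ftool xy -0.21 0.78 M [-0.134 -0.121  0.024] op 0.239 rot [ 3.1414e+00  1.8000e-03 -3.1910e-01]
```

>>> apply_moves(targets=[[[-1,0,0,0.1,0,0,0],[-1,0,0,0.15,0,0,0]]])

```text
clock: 9.5
eef_pos: [553.6, -171.6, 109.4]
tcp_rot: [3.141, 0.001, -0.319]
contact_force: [0.2, -0.5, 4.6]
opening: 0.241
```

```bash
python3 s.py
```

```text
t 9.5 pos [ 553.6  -171.64  109.41] F [ 0.18 -0.49  4.62] ftool xy 0.33 0.4 M [0.02  0.076 0.036] op 0.241 rot [ 3.1415e+00  1.4000e-03 -3.1920e-01]
```

>>> apply_moves(targets=[[[-1,0,0,0.1,0,0,0],[-1,0,0,0.1,0,0,0]]])

```text
clock: 9.7
eef_pos: [553.7, -171.6, 108.8]
tcp_rot: [3.142, 0.001, -0.319]
contact_force: [-0.8, 0.4, 7.8]
opening: 0.24
```

```bash
python3 s.py
```

```text
t 9.7 pos [ 553.7  -171.64  108.76] F [-0.84  0.39  7.8 ] ftool xy -0.92 -0.11 M [0.063 0.265 0.009] op 0.24 rot [ 3.1416e+00  1.3000e-03 -3.1920e-01]
```

>>> apply_moves(targets=[[[-1,0,0,0.1,0,0,0],[-1,0,0,0.1,0,0,0]]])

```text
clock: 9.9
eef_pos: [553.8, -171.6, 108.3]
tcp_rot: [3.142, 0.001, -0.319]
contact_force: [-1.0, 0.7, 8.4]
opening: 0.237
```

```bash
python3 s.py
```

```text
t 9.9 pos [ 553.76 -171.61  108.28] F [-1.01  0.66  8.41] ftool xy -1.17 -0.31 M [0.103 0.439 0.025] op 0.237 rot [ 3.1416e+00  1.1000e-03 -3.1910e-01]
```

>>> apply_moves(targets=[[[-1,-0.02,0,0.1,0,0,0],[-1,-0.02,0,0.12,0,0,0]]])

```text
clock: 10.1
eef_pos: [553.8, -171.6, 107.8]
tcp_rot: [-3.142, 0.001, -0.319]
contact_force: [-1.2, 0.4, 9.5]
opening: 0.242
```

```bash
python3 s.py
```

```text
t 10.1 pos [ 553.75 -171.56  107.77] F [-1.16  0.4   9.54] ftool xy -1.23 -0.01 M [ 0.068  0.455 -0.012] op 0.242 rot [-3.1415e+00  7.0000e-04 -3.1920e-01]
```

>>> apply_moves(targets=[[[-1,-0.02,0,0.1,0,0,0],[-1,-0.02,0,0.15,0,0,0],[-1,-0.02,0,0.15,0,0,0]]])

```text
clock: 10.4
eef_pos: [553.9, -171.6, 107.4]
tcp_rot: [-3.142, -0.0, -0.319]
contact_force: [-2.1, 1.4, 13.0]
opening: 0.237
```

```bash
python3 s.py
```

```text
t 10.4 pos [ 553.88 -171.63  107.38] F [-2.07  1.38 13.04] ftool xy -2.4 -0.66 M [0.138 0.599 0.012] op 0.237 rot [-3.1415e+00 -1.0000e-04 -3.1920e-01]
```

The force rose about 3 N/mm over 2 mm, then went stiff at 13 N. That matches the sprung seal compressing to its solid stop. Next I'll relax gently and pull.

>>> apply_moves(targets=[[[-1,0.02,0,-0.05,0,0,0],[-1,0,0,-0.1,0,0,0],[-1,0,0,-0.15,0,0,0],[-1,0,0,-0.2,0,0,0],[-1,0,0,-0.2,0,0,0]]])

```text
clock: 10.9
eef_pos: [553.9, -171.6, 109.6]
tcp_rot: [-3.142, -0.0, -0.319]
contact_force: [-0.4, 0.9, 5.2]
opening: 0.236
```

```bash
python3 s.py
```

```text
t 10.9 pos [ 553.92 -171.61  109.61] F [-0.39  0.89  5.18] ftool xy -0.65 -0.72 M [0.02  0.194 0.026] op 0.236 rot [-3.1415e+00 -2.0000e-04 -3.1920e-01]
```

>>> apply_moves(targets=[[[-1,0,0,-0.05,0,0,0],[-1,0,0,-0.1,0,0,0],[-1,0,0,-0.15,0,0,0],[-1,0,0,-0.15,0,0,0]]])

```text
clock: 11.3
eef_pos: [553.7, -171.5, 110.5]
tcp_rot: [-3.142, 0.0, -0.319]
contact_force: [1.6, -0.8, -6.8]
opening: 0.24
```

```bash
python3 s.py
```

```text
t 11.3 pos [ 553.65 -171.54  110.52] F [ 1.58 -0.82 -6.82] ftool xy 1.76 0.28 M [-0.157 -0.435  0.068] op 0.24 rot [-3.1416e+00  5.0000e-04 -3.1920e-01]
```

The lock is resisting at 6.8 N. I'll pull firmly to about 12–15 N.

>>> apply_moves(targets=[[[-1,0,0,-0.1,0,0,0],[-1,0,0,-0.15,0,0,0],[-1,0,0,-0.15,0,0,0],[-1,0,0,-0.15,0,0,0]]])

```text
clock: 11.7
eef_pos: [553.5, -171.5, 111.6]
tcp_rot: [-3.142, 0.001, -0.319]
contact_force: [3.7, -1.2, -12.6]
opening: 0.238
```

```bash
python3 s.py
```

```text
t 11.7 pos [ 553.46 -171.46  111.6 ] F [  3.69  -1.18 -12.65] ftool xy 3.88 -0.04 M [-0.251 -0.734 -0.002] op 0.238 rot [-3.1416e+00  1.0000e-03 -3.1910e-01]
```

>>> apply_moves(targets=[[[-1,0.02,0,-0.15,0,0,0],[-1,0.03,0,-0.17,0,0,0],[-1,0.03,0,-0.17,0,0,0],[-1,0.03,0,-0.17,0,0,0]]])

```text
clock: 12.1
eef_pos: [553.2, -171.4, 112.4]
tcp_rot: [-3.141, 0.002, -0.319]
contact_force: [5.4, -1.8, -21.7]
opening: 0.238
```

```bash
python3 s.py
```

```text
t 12.1 pos [ 553.24 -171.37  112.41] F [  5.39  -1.84 -21.67] ftool xy 5.7 0.06 M [-0.369 -1.089 -0.06 ] op 0.238 rot [-3.1415e+00  2.2000e-03 -3.1920e-01]
```

That pull reached about 21 N, closer to the 22 N limit than I meant. Easing off now.

>>> apply_moves(targets=[[[-1,0,0,0.1,0,0,0],[-1,0,0,0.2,0,0,0],[-1,0,0,0.22,0,0,0],[-1,0,0,0.22,0,0,0]]])

```text
clock: 12.5
eef_pos: [553.2, -171.4, 110.7]
tcp_rot: [-3.142, 0.002, -0.319]
contact_force: [0.8, -0.4, -6.5]
opening: 0.241
```

```bash
python3 s.py
```

```text
t 12.5 pos [ 553.23 -171.4   110.67] F [ 0.82 -0.35 -6.52] ftool xy 0.89 0.08 M [-0.098 -0.234 -0.013] op 0.241 rot [-3.1415e+00  2.1000e-03 -3.1920e-01]
```

>>> apply_moves(targets=[[[-1,0.02,0,0.05,0,0,0],[-1,0.03,0,0.1,0,0,0],[-1,0.03,0,0.1,0,0,0]]])

```text
clock: 12.8
eef_pos: [553.4, -171.5, 110.0]
tcp_rot: [-3.142, 0.002, -0.319]
contact_force: [-0.6, -0.3, -1.6]
opening: 0.24
```

```bash
python3 s.py
python3 - <<'E'
from h import *
f=r.grab_frame("side"); a=f["pixels"][150:250,330:430]; save("g4",a,5)
E
```

```text
t 12.8 pos [ 553.43 -171.45  109.97] F [-0.56 -0.27 -1.64] ftool xy -0.45 0.44 M [0.016 0.163 0.023] op 0.24 rot [-3.1415e+00  2.2000e-03 -3.1910e-01]
```

View pics/g4.png

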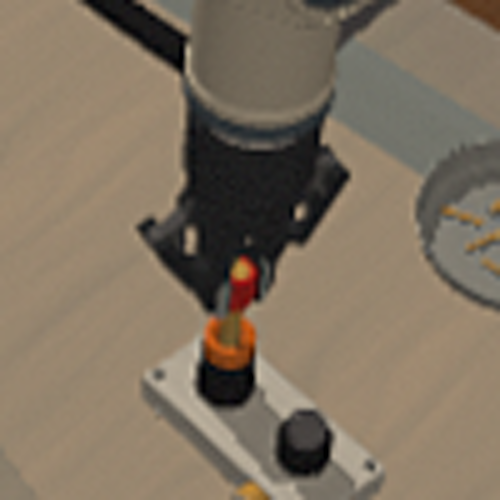

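The plug stands upright in the orange collar at (232,340), held by the jaws, with almost no load. Letting go.

>>> apply_moves(targets=[[[-0.4,0,0,0,0,0,0],[0,0,0,0,0,0,0],[0.6,0,0,0,0,0,0],[0.6,0,0,0,0,0,0],[0.6,0,0,0,0,0,0],[0.6,0,0,0,0,0,0]]])

```text
clock: 13.45
eef_pos: [553.5, -171.4, 110.0]
tcp_rot: [-3.142, 0.002, -0.319]
contact_force: [-0.5, -1.1, 1.3]
opening: 0.8
```

```bash
python3 s.py
```

```text
t 13.45 pos [ 553.48 -171.42  109.97] F [-0.47 -1.05  1.26] ftool xy -0.12 1.15 M [0.001 0.019 0.018] op 0.8 rot [-3.1415e+00  2.1000e-03 -3.1910e-01]
```

>>> apply_moves(targets=[[[0.6,0,0,-2,0,0,0],[0.6,0,0,-5,0,0,0],[0.6,0,0,-9,0,0,0],[0.6,0,0,-13,0,0,0],[0.6,0,0,-16,0,0,0],[0.6,0,0,-16,0,0,0],[0.6,0,0,-16,0,0,0]]])

```text
clock: 14.15
eef_pos: [553.9, -171.6, 270.4]
tcp_rot: [-3.141, 0.001, -0.319]
contact_force: [0.9, 0.7, -0.9]
opening: 0.8
```

```bash
python3 s.py
python3 - <<'E'
from h import *
f=r.grab_frame("side"); a=f["pixels"][150:250,270:420]; save("g5",a,5)
o=np.array([270,150])
print([((proj(f,[553.5,-171.5,z])-o)*5).round(0) for z in(80,49.5+92)])
E
```

```text
t 14.15 pos [ 553.92 -171.62  270.36] F [ 0.89  0.65 -0.9 ] ftool xy 0.64 -0.9 M [0.011 0.037 0.004] op 0.8 rot [-3.1415e+00  9.0000e-04 -3.1920e-01]
[array([524., 328.]), array([531., 265.])]
```

View pics/g5.png

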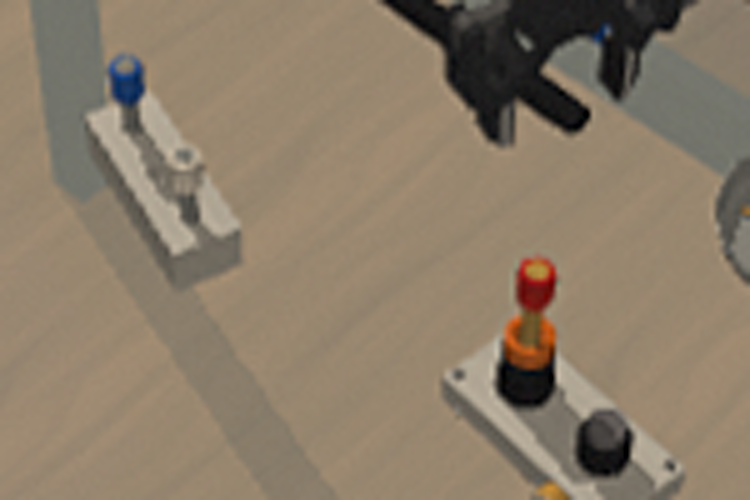

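The red plug stands upright in the orange collar, free of the gripper, with its grip top at (538,268). Blue and white are still in the guide, and the robot touches nothing. Handing in.

```bash
python3 -c "
from rig import r
print(r.sign_off())"
```

```text
the job is handed in; nothing more can be done
None
```

The red-grip plug is locked in the silver manifold's open outlet and let go, and I handed the job in at about 14 s of the 54 s allowed. No verdict came back.

- **Insertion:** I fed the plug down in 1–4 mm steps, yielding sideways when it touched the funnel. I never saw a clear catch peak of 3–7 N; the force read only 1.7 N, then dropped, so the peak probably fell between readings. After that it rose about 3 N/mm over 2 mm and went stiff at 13 N, which matches the sprung seal reaching its stop. The tip was then about 32 mm below the mouth.
- **Pull test:** The lock held at 6.8 N and 12.7 N. I meant the last pull to be about 15 N, but it read 21.7 N upward, roughly 21 N on the plug once its weight is taken off. That is under the 22 N limit with little margin. With the 5.7 N sideways load included, the total at the wrist was about 22.4 N. The plug stayed locked, and I eased it back to almost no load before opening the jaws.
- **Last picture:** The plug stands upright in the orange collar, where the measurements put it. Both spares are still in the guide; their grips look about 1 pixel off my first reading, which may be picking error or a slight lean. The arm never went near the hammer, pot or level, but I did not measure them again.

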